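# Open the rolling mill's gearbox for an oil check

## Robot

A 7-joint arm with a two-finger parallel gripper is mounted at the origin on the work surface. World frame = base frame: x ahead of the robot, y to its left, z up, the work surface at z = 0. Lengths are in m, angles in rad, forces in N, time in s.
With the tool pointing down it reaches from about 0.35 to 0.9 m from the base axis. Payload 8.1 kg.
Tool frame: the origin (TCP) lies midway between the tips of the shut fingers; the grasp point (between the pads) lies 19 mm behind it; z points along the fingers, y is the line along which they close (so a half turn about z gives the same grasp; the last joint's range is limited). The gripper opens to 92 mm and grips with 3 to 60 N. Pads are 19 mm wide; open, the fingers measure 130 mm over their backs; the gripper's body (75 mm by 190 mm) begins 47 mm behind the grasp point.
Start: joints at [-1.406, 0.434, 0.025, 1.573, -0.012, 1.134, -0.075], TCP at [0.165, 0.603, 0.227] pointing down, gripper open.
Joint ranges: [-2.62, 2.62], [-0.44, 2.09], [-1.27, 1.32], [0.08, 2.57], [-1.32, 4.46], [0.12, 2], [-2.74, 2.74]. Speed limits (rad/s): [2.22, 2.22, 3.01, 3.01, 3.14, 3.14, 3.14].

## Interface

Orientations are given as a rotation vector (axis times angle).
In Python, from cell import readout, get_image, calibration, ticket gives the robot as it stands. The module is installed in compiled form; this text tells all that it offers.
- The arm moves only by the tool move_arm, never from a script. Its argument "series" is a list of rows, each a list of 6 numbers: the shift along the world's x, y, z as a fraction of full scale, then the turn, a rotation vector about the world's x, y, z as a fraction of full scale. A call has 1 to 5 rows; each row is the pose to reach, as a shift and turn from the pose commanded when the call began; what a row does not reach only later rows make up. Full scale, the value 1, is 0.75 m for a shift and 60 degrees for a turn. A row lasts 1/10 s, in which the tool goes at most 50 mm and 8.59 degrees, less where a joint would pass 70% of its speed; a pose out of reach is approached as far as the arm can. A call with a number of a shift or a turn outside -1 to 1 is refused whole. A call with a gripper value outside its range is refused whole. "claw" is the opening, from -1 (shut) to 1 (fully open), so that 0 is half open, set as the call begins (left out, the last holds). The fingers move at their own pace and stop on an object; "squeeze" is the grip in N (left out, the last holds). Time passes only in rows, so rows that repeat a pose let the fingers close. It gives the time, the measured TCP pose, the force, the opening and the grip force at its end, in the units of the state.
- readout.observe(): the state, without advancing time (a new reading comes with each control period).
- get_image(name): name is "scene" or "top" or "wrist"; returns (picture, depth): 384x512x3 uint8, red, green, blue; 384x512 float32, m along the optical axis (not along the pixel's ray), 0 where there is no reading.
- calibration(name): a dict with "fx", "fy", "cx", "cy" (pixels), "view" (4x4, takes a point from world to camera coordinates); the wrist camera has in their place "mount" (4x4, takes a point from camera to tool coordinates, whose origin is the TCP and whose axes are the flange's). Camera axes: x right, y down, z forward; pixel columns grow to the right and rows downward; lengths in m; the calibration is good to about 2 mm. A picture is of the moment at which its call begins: read the wrist's pose just before it. calibration takes no time and is no camera call.
- ticket.sign_off(): hands the job in; it is judged then, once.
The state is a dict: "clock": time; "joints": joint angles; "dq": joint speeds; "joint_efforts": joint torques, N m; "position": TCP position; "ee_rot": TCP orientation; "force": force on the tool from outside, world axes, zero at the start; "ft_torque": the same for the moment, N m; "width": opening from 0.0 (shut) to 1.0 (fully open); "gripper_force": force on a finger pad.
Only numpy, scipy, OpenCV 4.12 (cv2) and the standard library are available. Lean on these libraries where they do the work, as an engineer would, in place of code of your own. Each camera call takes 0.05 s, during which the arm holds its last target. There are 200 camera calls.

## Task

The goldsmith's rolling mill is due for an oil check. Unscrew the large hexagonal fill cap on top of its gearbox, turning it counter-clockwise with fresh grips until it comes free, lift it clear of the port, and set it down upright, without letting it fall, in the empty bay of the metal parts tray.

Things in the scene. Friction and masses are not known exactly. Their poses are not given: they have to be found in the camera images.
- cap: Loose grey fill cap, 41 mm tall, 90 g. Origin: centre of its underside, z up. Stem 25 mm across, 12 mm tall; two lugs at its foot along x, 40 mm tip to tip; disc 54 mm across, 5 mm thick; hexagonal grip 36 mm across flats, 17 to 41 mm above the origin. Flats face +x, -x and every 60 degrees. Seated, the lugs hook under the port's rim: no pulling off until turned. It turns easily, without rising.
- port (a point): Centre of the fill port's rim, 100 mm above the table; axes those of the gearbox. The seated cap's disc rests on it, cap origin 12 mm below. Seen from above, the cap's x axis starts 50 to 63 degrees counter-clockwise of this x axis. Turned counter-clockwise it lifts free from 170 to a firm stop at 190 degrees; the stop clockwise is at 48. The stem has 2 mm of play sideways and leaves after 12 mm of lift.
- gearbox: Fixed green gearbox, 150 mm (x) by 170 mm (y), top 80 mm above the table. Origin at table height under its middle; the port is at x 0, y +20 mm, an aluminium collar 57 mm across, 20 mm tall. Also on top: a small steel hexagon plug, a sight glass and a breather, under 19 mm tall, 70 mm or more from the port's axis. Roll stand, 150 mm tall, 129 mm from that axis at -y; low motor at +x.
- tray_bay (a point): Centre of the floor of the empty bay of a fixed aluminium two-bay tray; axes the tray's. The bay is 102 mm (x) by 142 mm (y) inside, its floor 4 mm above the table, walls 4 mm thick, top 30 mm above the table. The other bay, on the +x side, holds a steel ring and a brass blank. The cap set down here stands on its stem, its origin at floor height.
Things that resemble listed ones, but are neither listed nor needed, are in the scene too. Leave any blue or orange look-alike of the cap alone.

How it is judged:
By the outcome, as a careful person would: the job done as asked, in the order asked, and still so for the second after the job is handed in, with the robot touching nothing.
It also fails if it takes over 45 s, if anything falls off the work surface, if the arm or the gripper's body presses on something with over 40 N, if the wrist force passes 120 N, or if a joint passes its speed limit or range.

## Working session

There is one attempt and no reset: what is moved stays moved. The work goes in short steps, Python scripts to look and compute and a tool call to move; the robot and the scene stay as the last step left them, time stands still between calls to the robot, and variables do not carry over. Pictures are saved under pics/ and viewed, at most 10 in all, crops included, and the job is handed in when it is done.

Besides the shell and the picture viewer there is one more tool, called after ">>>" as name(argument=value, ...) on one line, values as JSON. move_arm: Moves the arm, as the interface text tells. Shift numbers are shares of 0.75 m and turn numbers shares of 60 degrees, none past 1 either way. Its arguments: {"type":"object","properties":{"series":{"type":"array"},"claw":{"type":"number"},"squeeze":{"type":"number"}},"required":["series"]}

```bash
mkdir -p pics; cat > h.py <<'E'
import numpy as np, cv2
from cell import readout, get_image, calibration, ticket
from scipy.spatial.transform import Rotation as R
def grab(name,tag):
    s=readout.observe(); im,d=get_image(name); c=calibration(name)
    if name=="wrist":
        T=np.eye(4);T[:3,:3]=R.from_rotvec(s["ee_rot"]).as_matrix();T[:3,3]=s["position"];M=T@c["mount"]
    else: M=np.linalg.inv(c["view"])
    np.savez(f"pics/{tag}.npz",im=im,d=d,M=M,k=[c["fx"],c["fy"],c["cx"],c["cy"]])
    cv2.imwrite(f"pics/{tag}.png",im[:,:,::-1]); return im,d
def cloud(tag):
    z=np.load(f"pics/{tag}.npz");d=z["d"];fx,fy,cx,cy=z["k"];v,u=np.indices(d.shape)
    P=np.stack([(u-cx)/fx*d,(v-cy)/fy*d,d],-1)@z["M"][:3,:3].T+z["M"][:3,3]
    P[d==0]=np.nan; return z["im"],P
E
python3 - <<'E'
from h import *
print(readout.observe())
a,_=grab("top","top1");b,_=grab("scene","scene1")
im,P=cloud("top1")
cv2.imwrite("pics/top1b.png",cv2.resize(a[:,:,::-1],(800,600)))
E
```

```text
{'clock': 0.0, 'joints': array([-1.40563635,  0.43517951,  0.02495532,  1.57412606, -0.01157226,
        1.13398277, -0.07509643]), 'dq': array([-0.00168575,  0.0008314 , -0.00047869,  0.0024326 , -0.0001028 ,
       -0.00101225, -0.00217948]), 'joint_efforts': array([-4.37299659e-04, -6.67855883e+01,  9.84691344e-01, -3.14462113e+01,
       -6.05934416e-02,  4.30061657e-02,  1.82986332e-04]), 'position': array([0.16527482, 0.60221107, 0.22596058]), 'ee_rot': array([-4.19394664e-01, -3.11342170e+00,  2.43543645e-03]), 'force': array([ 0.05749998, -0.11546699,  0.33635718]), 'ft_torque': array([ 0.01960461,  0.00369466, -0.01385095]), 'gripper_force': 0.0, 'width': 0.9980832234920585}
```

View pics/top1b.png

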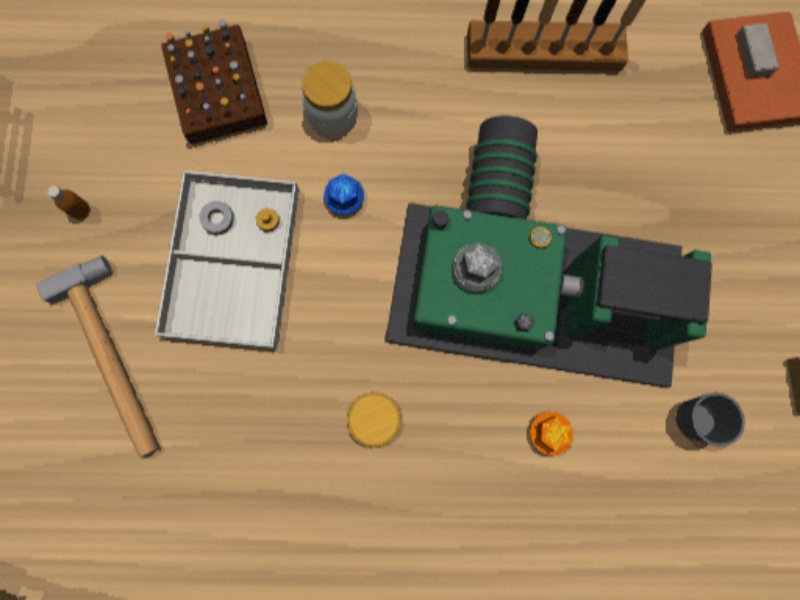

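View pics/scene1.png

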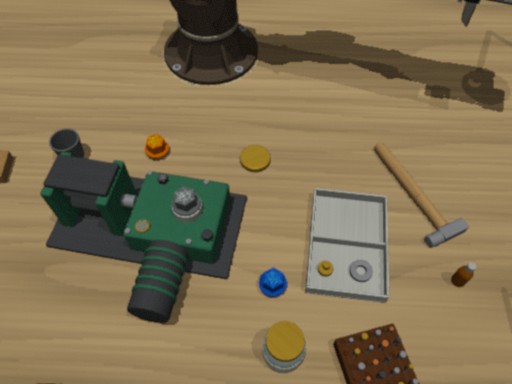

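The cap sits on the gearbox at about (478,262) in the enlarged top view. The empty bay is the lower one, centred at about (222,303), and the roll stand is on the right.

```bash
python3 - <<'E'
from h import *
for tag in ("top1","scene1"):
    im,P=cloud(tag); I=im.astype(int)
    c=(480/1.5625,265/1.5625) if tag=="top1" else (187,203)
    v,u=np.indices(P.shape[:2]); near=np.hypot(u-c[0],v-c[1])<30
    Z=P[...,2]
    m=near&(Z>.118); print(tag,"cap grip",m.sum(),P[m].mean(0),np.nanmax(Z[near]))
    m=near&(Z>.1185+.006)&(Z<.135); print(" top face",m.sum(),P[m].mean(0))
    m=near&(Z>.096)&(Z<.11); p=P[m]; print(" disc",m.sum(),(p.min(0)+p.max(0))/2,np.ptp(p,0))
    g=(I[...,1]>I[...,0]+30)&(I[...,1]>I[...,2]+15)&(abs(Z-.08)<.006)
    g=cv2.morphologyEx(g.astype(np.uint8),cv2.MORPH_OPEN,np.ones((3,3)))>0
    n,l,s,_=cv2.connectedComponentsWithStats(g.astype(np.uint8)); k=1+s[1:,4].argmax()
    r=cv2.minAreaRect(P[l==k][:,:2].astype(np.float32)*1000); print(" gearbox",r)
    # tray: rim
    b=(np.array([150,160,310,360])/1.5625).astype(int) if tag=="top1" else np.array([300,180,395,305])
    w=np.zeros_like(g); w[b[1]:b[3],b[0]:b[2]]=1
    sat=I.max(2)-I.min(2)
    t=w&(Z>.022)&(Z<.036)&(sat<40); print(" tray",t.sum(),cv2.minAreaRect(P[t][:,:2].astype(np.float32)*1000))
im,P=cloud("top1")
for q in [(185,175),(297,182),(275,347),(160,337),(172,253),(282,265),(228,300)]:
    print(q,P[int(q[1]/1.5625),int(q[0]/1.5625)].round(3))
E
```

```text
top1 cap grip 376 [0.53054043 0.01288048 0.12796284] 0.13168076539828577
 top face 357 [0.5310784  0.01248637 0.12834475]
 disc 320 [0.53078488 0.0127972  0.10276706] [0.05382917 0.05525282 0.01326471]
 gearbox ((528.1485595703125, -7.517372131347656), (167.82943725585938, 146.9980010986328), 81.68199157714844)
 tray 1051 ((555.3345336914062, 324.56396484375), (150.82589721679688, 219.8187713623047), 85.13330078125)
scene1 cap grip 359 [0.53370822 0.01403352 0.1281363 ] 0.13228634230713898
 top face 315 [0.53206912 0.01354105 0.12906986]
 disc 329 [0.53500411 0.01335757 0.10293705] [0.04961104 0.05602549 0.01370195]
 gearbox ((530.1712646484375, -6.714454650878906), (168.83311462402344, 146.25424194335938), 81.90660858154297)
 tray 1239 ((555.194580078125, 326.1255798339844), (150.85096740722656, 222.08726501464844), 84.92047119140625)
(185, 175) [0.664 0.387 0.026]
(297, 182) [ 0.669  0.243 -0.002]
(275, 347) [0.441 0.26  0.009]
(160, 337) [nan nan nan]
(172, 253) [0.56  0.396 0.024]
(282, 265) [0.545 0.254 0.028]
(228, 300) [0.502 0.327 0.003]
```

>>> move_arm(series=[[0.033,-0.052,0.005,0,0,-0.03],[0.065,-0.105,0.01,0,0,-0.06],[0.098,-0.157,0.015,0,0,-0.09],[0.13,-0.21,0.02,0,0,-0.12],[0.163,-0.262,0.025,0,0,-0.15]], claw=1)

```text
clock: 0.6
position: [0.2882, 0.4043, 0.2454]
ee_rot: [-0.664, -3.07, 0.001]
force: [0.7, 0.8, 0.4]
width: 1.002
gripper_force: 0.0
```

>>> move_arm(series=[[0.033,-0.052,0.005,0,0,-0.03],[0.065,-0.105,0.01,0,0,-0.06],[0.098,-0.157,0.015,0,0,-0.09],[0.13,-0.21,0.02,0,0,-0.12],[0.163,-0.262,0.025,0,0,-0.15]])

```text
clock: 1.1
position: [0.4103, 0.2078, 0.2643]
ee_rot: [-0.903, -3.009, -0.0]
force: [0.7, 1.1, 0.2]
width: 1.0
gripper_force: 0.0
```

>>> move_arm(series=[[0.033,-0.052,0,0,0,-0.03],[0.065,-0.105,0,0,0,-0.06],[0.098,-0.157,0,0,0,-0.09],[0.13,-0.21,0,0,0,-0.12],[0.163,-0.262,0,0,0,-0.15]])

```text
clock: 1.6
position: [0.5326, 0.0115, 0.2641]
ee_rot: [-1.136, -2.929, -0.0]
force: [0.4, 0.7, 0.3]
width: 0.999
gripper_force: 0.0
```

>>> move_arm(series=[[0,0,0,0,0,0],[0,0,0,0,0,0],[0,0,0,0,0,0]])

```text
clock: 1.9
position: [0.5316, 0.0143, 0.2639]
ee_rot: [-1.132, -2.929, -0.0]
force: [-0.2, -0.1, -0.1]
width: 0.999
gripper_force: 0.0
```

```bash
cat >> h.py <<'E'
def st():
    s=readout.observe(); m=R.from_rotvec(s["ee_rot"]).as_matrix()
    print("t",s["clock"],"pos",s["position"].round(4),"phi",np.degrees(np.arctan2(m[1,1],m[0,1])).round(2),"z",m[:,2].round(3),"q",s["joints"].round(2),"w",round(s["width"]*92,1),"F",s["force"].round(1),"g",s["gripper_force"])
E
python3 - <<'E'
from h import *
st(); a,_=grab("wrist","w1"); cv2.imwrite("pics/w1b.png",cv2.resize(a[:,:,::-1],(768,576)))
E
```

```text
t 1.9 pos [0.5316 0.0143 0.2639] phi 47.73 z [-0.001  0.    -1.   ] q [-0.51  0.26  0.49  1.77 -0.13  1.14  0.85] w 91.9 F [-0.2 -0.1 -0.1] g 0.0
```

View pics/w1b.png

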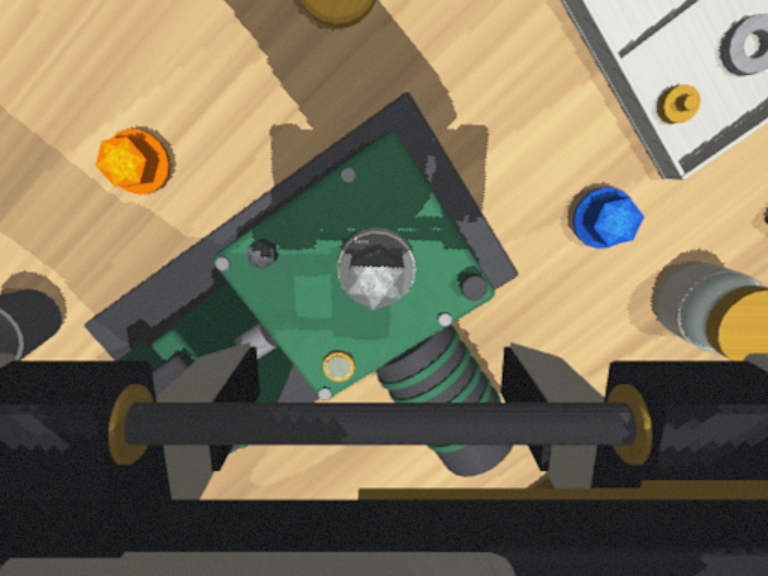

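The cap is in view at about (376,270) with its grip hexagon at (375,280). A vertex seems to point down in the image.

```bash
python3 - <<'E'
from h import *
from scipy.optimize import minimize
im,P=cloud("w1"); v,u=np.indices(P.shape[:2]); near=np.hypot(u-250,v-180)<32
Z=P[...,2]; top=near&(Z>.122)
p=P[top][:,:2]; print(top.sum(),P[top].mean(0),np.ptp(p,0))
# edge fit: support function of the point set
c=p.mean(0)
for a in range(0,60,4):
    n=[np.array([np.cos(t),np.sin(t)]) for t in np.radians(a+60*np.arange(3))]
    print(a,[round(float(np.ptp(p@k))*1000,1) for k in n],[round(float((p@k).max()+(p@k).min())*500,1) for k in n])
d=near&(Z>.097)&(Z<.109); q=P[d][:,:2]; print("disc",(q.min(0)+q.max(0))/2,np.ptp(q,0))
cr=im[140:220,205:295,::-1]; cv2.imwrite("pics/w1c.png",cv2.resize(cr,None,fx=6,fy=6,interpolation=cv2.INTER_CUBIC))
E
```

```text
1154 [0.52937518 0.01280272 0.12839781] [0.04005934 0.03916613]
0 [40.1, 39.6, 40.2] [529.8, 275.4, -254.0]
4 [40.4, 40.2, 40.6] [529.3, 243.2, -285.8]
8 [40.6, 40.6, 40.8] [526.3, 209.8, -316.2]
12 [40.7, 40.8, 40.9] [520.7, 175.4, -345.0]
16 [40.5, 40.8, 40.7] [512.6, 140.1, -372.2]
20 [40.2, 40.6, 40.3] [502.0, 104.1, -397.6]
24 [39.7, 40.1, 39.8] [489.0, 67.6, -421.0]
28 [38.9, 39.5, 39.1] [473.6, 30.8, -442.5]
32 [38.0, 38.7, 38.3] [455.9, -6.1, -461.8]
36 [37.1, 37.8, 37.4] [436.0, -43.0, -478.8]
40 [36.4, 36.7, 36.5] [413.9, -79.8, -493.7]
44 [36.3, 36.8, 36.8] [389.7, -116.2, -506.0]
48 [36.8, 37.9, 37.9] [363.5, -151.9, -515.7]
52 [37.9, 38.8, 38.8] [335.7, -186.9, -523.0]
56 [38.8, 39.6, 39.5] [306.3, -220.9, -527.7]
disc [0.53007169 0.01234579] [0.05578299 0.05610702]
```

View pics/w1c.png

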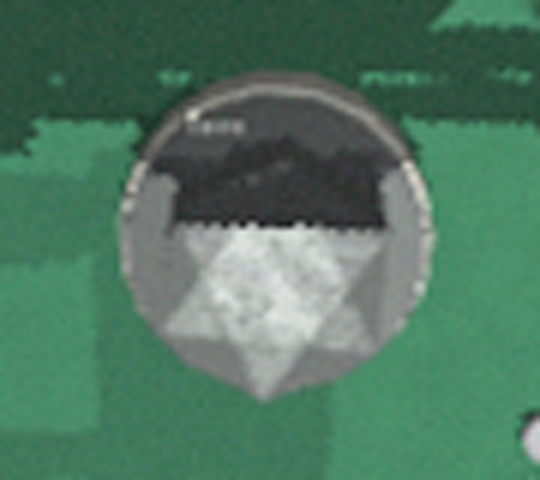

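>>> move_arm(series=[[-0.001,-0.002,-0.05,0,0,-0.095],[-0.001,-0.002,-0.1,0,0,-0.095],[-0.001,-0.002,-0.15,0,0,-0.095],[-0.001,-0.002,-0.185,0,0,-0.095],[-0.001,-0.002,-0.206,0,0,-0.095]])

```text
clock: 2.45
position: [0.5297, 0.0134, 0.1076]
ee_rot: [-1.274, -2.869, 0.002]
force: [-0.1, 0.0, 0.1]
width: 1.0
gripper_force: 0.0
```

>>> move_arm(series=[[0,0,0,0,0,0],[0,0,0,0,0,0],[0,0,0,0,0,0],[0,0,0,0,0,0],[0,0,0,0,0,0]], claw=-1, squeeze=20)

```text
clock: 2.95
position: [0.5318, 0.0119, 0.1105]
ee_rot: [1.278, 2.869, 0.001]
force: [0.1, -0.3, 0.0]
width: 0.616
gripper_force: 0.0
```

```bash
python3 -c "
from h import *
st()"
```

```text
t 2.95 pos [0.5318 0.0119 0.1105] phi 41.96 z [ 0.001  0.    -1.   ] q [-0.45  0.44  0.45  1.96 -0.26  0.79  0.87] w 56.7 F [ 0.1 -0.3  0. ] g 0.0
```

>>> move_arm(series=[[0,0,-0.001,0,0,0],[0,0,-0.001,0,0,0],[0,0,-0.001,0,0,0],[0,0,-0.001,0,0,0],[0,0,-0.001,0,0,0]])

```text
clock: 3.45
position: [0.5314, 0.0117, 0.109]
ee_rot: [-1.279, -2.869, -0.0]
force: [-1.3, 0.3, 1.9]
width: 0.392
gripper_force: 20.0
```

```bash
python3 -c "
from h import *
st()"
```

```text
t 3.45 pos [0.5314 0.0117 0.109 ] phi 41.95 z [-0.  0. -1.] q [-0.45  0.44  0.45  1.97 -0.26  0.79  0.87] w 36.1 F [-1.3  0.3  1.9] g 19.999724626741227
```

Gripped across the flats (36.1 mm). First turn is +65°.

>>> move_arm(series=[[0,0,0,0,0,0.1],[0,0,0,0,0,0.22],[0,0,0,0,0,0.34],[0,0,0,0,0,0.46],[0,0,0,0,0,0.58]], squeeze=30)

```text
clock: 3.95
position: [0.5315, 0.0117, 0.109]
ee_rot: [0.354, 3.121, 0.0]
force: [-0.6, 0.9, 0.9]
width: 0.387
gripper_force: 30.0
```

>>> move_arm(series=[[0,0,0,0,0,0.12],[0,0,0,0,0,0.24],[0,0,0,0,0,0.36],[0,0,0,0,0,0.5],[0,0,0,0,0,0.5]])

```text
clock: 4.45
position: [0.5315, 0.0115, 0.1091]
ee_rot: [-0.461, 3.107, 0.0]
force: [0.5, -0.4, 0.5]
width: 0.394
gripper_force: 30.0
```

```bash
python3 -c "
from h import *
st()"
```

```text
t 4.45 pos [0.5315 0.0115 0.1091] phi 106.87 z [ 0.  0. -1.] q [-0.23  0.42  0.14  1.95 -0.08  0.78  1.82] w 36.2 F [ 0.5 -0.4  0.5] g 29.997193414674257
```

>>> move_arm(series=[[0,0,0,0,0,0],[0,0,0,0,0,0],[0,0,0,0,0,0],[0,0,0,0,0,0],[0,0,0,0,0,0]], claw=0.4)

```text
clock: 4.95
position: [0.5314, 0.0118, 0.1089]
ee_rot: [0.457, -3.108, 0.0]
force: [-0.7, -0.6, 0.2]
width: 0.691
gripper_force: 0.0
```

>>> move_arm(series=[[0,0,0,0,0,-0.1],[0,0,0,0,0,-0.2],[0,0,0,0,0,-0.3],[0,0,0,0,0,-0.4],[0,0,0,0,0,-0.5]])

```text
clock: 5.45
position: [0.5314, 0.0118, 0.109]
ee_rot: [0.37, 3.12, 0.0]
force: [-0.0, 0.3, -0.0]
width: 0.698
gripper_force: 0.0
```

>>> move_arm(series=[[0,0,0,0,0,-0.1],[0,0,0,0,0,-0.2],[0,0,0,0,0,-0.3],[0,0,0,0,0,-0.4],[0,0,0,0,0,-0.5]])

```text
clock: 5.95
position: [0.5314, 0.0118, 0.109]
ee_rot: [1.164, 2.918, 0.0]
force: [-0.3, -0.9, 0.3]
width: 0.701
gripper_force: 0.0
```

>>> move_arm(series=[[0,0,0,0,0,0],[0,0,0,0,0,0],[0,0,0,0,0,0],[0,0,0,0,0,0],[0,0,0,0,0,0]], claw=-1)

```text
clock: 6.45
position: [0.5314, 0.0116, 0.109]
ee_rot: [-1.157, -2.921, -0.0]
force: [-0.9, -0.3, 0.5]
width: 0.393
gripper_force: 30.0
```

>>> move_arm(series=[[0,0,0,0,0,0],[0,0,0,0,0,0],[0,0,0,0,0,0]])

```text
clock: 6.75
position: [0.5314, 0.0117, 0.109]
ee_rot: [1.158, 2.92, 0.0]
force: [-1.0, 0.1, 0.0]
width: 0.39
gripper_force: 30.0
```

```bash
python3 -c "
from h import *
st()"
```

```text
t 6.75 pos [0.5314 0.0117 0.109 ] phi 46.76 z [ 0.  0. -1.] q [-0.43  0.44  0.42  1.96 -0.25  0.79  0.94] w 35.8 F [-1.   0.1  0. ] g 30.000157356262207
```

Second turn, again +65°.

>>> move_arm(series=[[0,0,0,0,0,0.1],[0,0,0,0,0,0.22],[0,0,0,0,0,0.34],[0,0,0,0,0,0.46],[0,0,0,0,0,0.58]])

```text
clock: 7.25
position: [0.5344, 0.0113, 0.1093]
ee_rot: [0.228, 3.127, 0.001]
force: [15.1, -0.5, -14.9]
width: 0.418
gripper_force: 34.8
```

>>> move_arm(series=[[0,0,0,0,0,0.12],[0,0,0,0,0,0.24],[0,0,0,0,0,0.36],[0,0,0,0,0,0.5],[0,0,0,0,0,0.5]])

```text
clock: 7.75
position: [0.5315, 0.0119, 0.109]
ee_rot: [-0.59, 3.085, 0.001]
force: [0.6, 1.9, -0.0]
width: 0.42
gripper_force: 30.0
```

```bash
python3 -c "
from h import *
st();print(readout.observe()['ft_torque'])"
```

```text
t 7.75 pos [0.5315 0.0119 0.109 ] phi 111.65 z [ 0.     0.001 -1.   ] q [-0.21  0.42  0.12  1.95 -0.07  0.78  1.89] w 38.6 F [ 0.6  1.9 -0. ] g 29.996044747531414
[ 0.39643943 -0.10043244 -0.36687528]
```

The width rose to 38.6 mm and there was a force spike, so the cap slipped about 8° in the grip. I'll release and look.

>>> move_arm(series=[[0,0,0,0,0,0],[0,0,0,0,0,0],[0,0,0,0,0,0],[0,0,0,0,0,0],[0,0,0,0,0,0]], claw=1)

```text
clock: 8.25
position: [0.5314, 0.0118, 0.109]
ee_rot: [0.587, -3.086, 0.0]
force: [-0.2, 0.4, -0.4]
width: 0.808
gripper_force: 0.0
```

>>> move_arm(series=[[0,0,0.03,0,0,0],[0,0,0.08,0,0,0],[0,0,0.14,0,0,0],[0,0,0.2,0,0,0],[0,0,0.2,0,0,0]])

```text
clock: 8.75
position: [0.5345, 0.0118, 0.2652]
ee_rot: [-0.584, 3.076, -0.001]
force: [-0.6, 0.2, -1.3]
width: 0.998
gripper_force: 0.0
```

```bash
python3 - <<'E'
from h import *
st(); a,_=grab("wrist","w2")
im,P=cloud("w2"); Z=P[...,2]
near=np.hypot(P[...,0]-.531,P[...,1]-.0125)<.032
top=near&(Z>.122); p=P[top][:,:2]; print(top.sum(),P[top].mean(0),P[top].std(0)[2],np.nanmax(Z[near]))
for a in range(0,60,3):
    n=[np.array([np.cos(t),np.sin(t)]) for t in np.radians(a+60*np.arange(3))]
    print(a,[round(float(np.ptp(p@k))*1000,1) for k in n])
d=near&(Z>.097)&(Z<.109); q=P[d][:,:2]; print("disc",(q.min(0)+q.max(0))/2,np.ptp(q,0),np.median(P[d][:,2]))
cv2.imwrite("pics/w2c.png",cv2.resize(im[80:280,150:350,::-1],(600,600),interpolation=cv2.INTER_CUBIC))
E
```

```text
t 8.75 pos [0.5345 0.0118 0.2652] phi 111.51 z [ 0.01   0.001 -1.   ] q [-0.24  0.25  0.15  1.75 -0.04  1.13  1.87] w 91.8 F [-0.6  0.2 -1.3] g 0.0
15890 [0.50957082 0.00474503 0.34697836] 0.06201462699654256 0.3783340718020578
0 [49.9, 49.8, 47.8]
3 [49.6, 49.8, 47.2]
6 [49.7, 49.8, 47.6]
9 [49.8, 50.1, 48.5]
12 [49.8, 50.3, 49.3]
15 [49.7, 50.5, 49.9]
18 [49.4, 50.5, 50.4]
21 [49.1, 50.4, 50.8]
24 [49.4, 50.2, 51.1]
27 [49.8, 49.9, 51.3]
30 [50.3, 49.4, 51.4]
33 [50.7, 48.8, 51.4]
36 [50.9, 48.0, 51.3]
39 [51.0, 48.1, 51.2]
42 [51.0, 48.5, 51.0]
45 [50.9, 48.7, 50.8]
48 [50.6, 48.8, 50.5]
51 [50.4, 48.7, 50.3]
54 [50.0, 48.6, 50.2]
57 [49.8, 48.2, 50.1]
disc [0.52899209 0.01206276] [0.05558243 0.05644943] 0.10418330745540319
```

View pics/w2c.png

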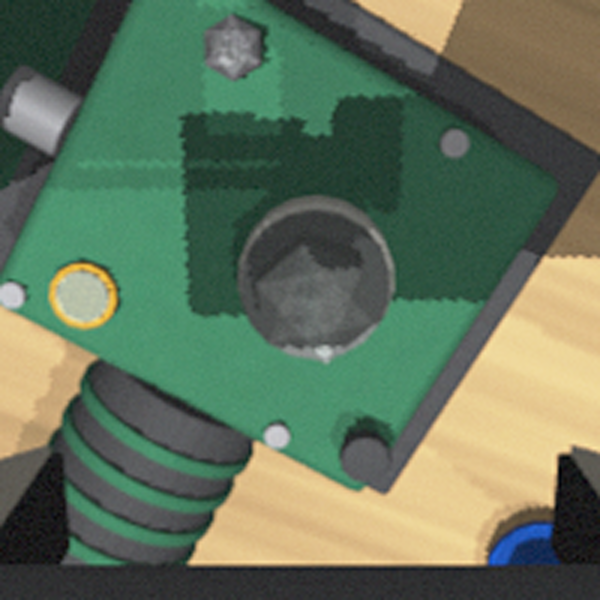

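The cap is still seated, at about (315,278) in the crop. My height band caught the gripper, so I'll refit with an upper limit.

```bash
cat >> h.py <<'E'
def hexfit(tag,c=(.531,.0125),lo=.122,hi=.136):
    im,P=cloud(tag); Z=P[...,2]
    near=np.hypot(P[...,0]-c[0],P[...,1]-c[1])<.032
    p=P[near&(Z>lo)&(Z<hi)]; A=np.arange(0,60,.5)
    w=[np.mean([np.ptp(p[:,:2]@[np.cos(t),np.sin(t)]) for t in np.radians(a+60*np.arange(3))]) for a in A]
    print(tag,len(p),p.mean(0),"flat",A[np.argmin(w)],np.min(w),"vertex",A[np.argmax(w)],np.max(w))
E
python3 - <<'E'
from h import *
st(); hexfit("w1"); hexfit("w2"); grab("wrist","w3"); hexfit("w3"); hexfit("top1"); grab("scene","s2"); hexfit("scene1"); hexfit("s2"); st()
E
```

```text
t 8.8 pos [0.5332 0.0119 0.2622] phi 111.53 z [ 0.006  0.001 -1.   ] q [-0.24  0.25  0.15  1.76 -0.04  1.13  1.87] w 91.8 F [-0.5  0.5 -0.4] g 0.0
w1 1154 [0.52937518 0.01280272 0.12839781] flat 42.0 0.036319333746373986 vertex 12.0 0.04078221572682595
w2 1153 [0.52963796 0.01177814 0.12834711] flat 2.5 0.036384160914679754 vertex 32.0 0.04052450520173805
w3 1176 [0.5296963  0.01181303 0.12834541] flat 2.5 0.036289230472418665 vertex 32.5 0.04098751649345661
top1 362 [0.53099084 0.01257634 0.12827041] flat 42.0 0.036173062883433776 vertex 11.5 0.040021710234847435
scene1 334 [0.53292881 0.01368668 0.12874904] flat 39.5 0.0368204241199974 vertex 10.5 0.04063624460579862
s2 334 [0.53414655 0.01370149 0.128741  ] flat 3.5 0.03701313477123478 vertex 34.0 0.04074359832523275
t 8.9 pos [0.5311 0.0118 0.2588] phi 111.54 z [-0.  0. -1.] q [-0.24  0.25  0.15  1.76 -0.04  1.13  1.87] w 91.9 F [ 0.5 -1.2 -0.4] g 0.0
```

>>> move_arm(series=[[0,0,-0.01,0,0,-0.13],[0,0,-0.03,0,0,-0.27],[0,0,-0.06,0,0,-0.4],[0,0,-0.09,0,0,-0.54],[0,0,-0.12,0,0,-0.67]])

```text
clock: 9.4
position: [0.5301, 0.0115, 0.1666]
ee_rot: [-0.518, -3.096, 0.002]
force: [0.7, 0.2, 0.0]
width: 1.002
gripper_force: 0.0
```

>>> move_arm(series=[[0,0,-0.03,0,0,-0.1],[0,0,-0.06,0,0,-0.147],[0,0,-0.08,0,0,-0.147],[0,0,-0.08,0,0,-0.147],[0,0,-0.08,0,0,-0.147]])

```text
clock: 9.9
position: [0.5306, 0.0116, 0.1083]
ee_rot: [-0.745, -3.05, 0.002]
force: [0.0, -0.7, 0.3]
width: 1.002
gripper_force: 0.0
```

>>> move_arm(series=[[0,0,0,0,0,0],[0,0,0,0,0,0],[0,0,0,0,0,0],[0,0,0,0,0,0],[0,0,0,0,0,0]], claw=-1, squeeze=20)

```text
clock: 10.4
position: [0.5315, 0.0117, 0.1093]
ee_rot: [0.746, 3.051, 0.0]
force: [-0.4, -0.1, 0.5]
width: 0.614
gripper_force: 0.0
```

>>> move_arm(series=[[0,0,0,0,0,0],[0,0,0,0,0,0],[0,0,0,0,0,0],[0,0,0,0,0,0],[0,0,0,0,0,0]])

```text
clock: 10.9
position: [0.5314, 0.0117, 0.109]
ee_rot: [0.746, 3.052, 0.0]
force: [0.1, 0.4, 0.4]
width: 0.389
gripper_force: 20.0
```

```bash
python3 -c "
from h import *
st();print(readout.observe()['ft_torque'])"
```

```text
t 10.9 pos [0.5314 0.0117 0.109 ] phi 62.53 z [ 0.  0. -1.] q [-0.33  0.42  0.27  1.96 -0.16  0.78  1.13] w 35.8 F [0.1 0.4 0.4] g 19.998396635055542
[-0.0215868   0.07417381 -0.00363908]
```

Aligned on the flats again. I'll turn 6° slowly with a firmer grip and check the torque.

>>> move_arm(series=[[0,0,0,0,0,0],[0,0,0,0,0,0.03],[0,0,0,0,0,0.06],[0,0,0,0,0,0.1],[0,0,0,0,0,0.1]], squeeze=40)

```text
clock: 11.4
position: [0.5315, 0.0117, 0.109]
ee_rot: [0.585, 3.086, 0.001]
force: [-0.1, 1.0, 0.5]
width: 0.387
gripper_force: 40.3
```

```bash
python3 -c "
from h import *
st();print(readout.observe()['ft_torque'])"
```

```text
t 11.4 pos [0.5315 0.0117 0.109 ] phi 68.54 z [ 0.     0.001 -1.   ] q [-0.31  0.42  0.24  1.95 -0.14  0.78  1.22] w 35.6 F [-0.1  1.   0.5] g 40.349709402396385
[ 0.35689713 -0.11353267 -1.08689538]
```

Reaction torque is 1.1 Nm, which looks like a stop. I'll back off about 6° and try a small gentle lift.

>>> move_arm(series=[[0,0,0,0,0,-0.06],[0,0,0,0,0,-0.12],[0,0,0,0,0,-0.18],[0,0,0,0,0,-0.18],[0,0,0,0,0,-0.18]], squeeze=25)

```text
clock: 11.9
position: [0.5315, 0.0117, 0.109]
ee_rot: [0.87, 3.019, -0.0]
force: [0.8, -0.2, 0.4]
width: 0.385
gripper_force: 24.9
```

```bash
python3 -c "
from h import *
st();print(readout.observe()['ft_torque'])"
```

```text
t 11.9 pos [0.5315 0.0117 0.109 ] phi 57.86 z [ 0. -0. -1.] q [-0.34  0.42  0.29  1.96 -0.17  0.78  1.06] w 35.5 F [ 0.8 -0.2  0.4] g 24.928869903087616
[-0.02359043 -0.02588235 -0.01486084]
```

>>> move_arm(series=[[0,0,0.001,0,0,0],[0,0,0.002,0,0,0],[0,0,0.003,0,0,0],[0,0,0.004,0,0,0],[0,0,0.004,0,0,0]])

```text
clock: 12.4
position: [0.5315, 0.0117, 0.1121]
ee_rot: [0.873, 3.018, 0.0]
force: [-0.5, -0.2, -0.7]
width: 0.39
gripper_force: 24.9
```

```bash
python3 -c "
from h import *
st();print(readout.observe()['ft_torque'])"
```

```text
t 12.4 pos [0.5315 0.0117 0.1121] phi 57.74 z [ 0.  0. -1.] q [-0.34  0.42  0.3   1.95 -0.17  0.79  1.05] w 35.9 F [-0.5 -0.2 -0.7] g 24.927390217781067
[-0.01728438  0.00859016  0.01868041]
```

It rose 3 mm with only about the cap's weight as load. Lifting further, still slowly.

>>> move_arm(series=[[0,0,0.002,0,0,0],[0,0,0.005,0,0,0],[0,0,0.008,0,0,0],[0,0,0.011,0,0,0],[0,0,0.014,0,0,0]])

```text
clock: 12.9
position: [0.5314, 0.0117, 0.1227]
ee_rot: [0.873, 3.018, 0.0]
force: [-0.1, -0.4, -0.5]
width: 0.392
gripper_force: 24.9
```

```bash
python3 -c "
from h import *
st();grab('scene','s3');im,P=cloud('s3')
cv2.imwrite('pics/s3c.png',cv2.resize(im[130:280,110:310,::-1],(800,600)))"
```

```text
t 12.9 pos [0.5314 0.0117 0.1227] phi 57.74 z [ 0.  0. -1.] q [-0.35  0.41  0.3   1.94 -0.16  0.82  1.05] w 36.0 F [-0.1 -0.4 -0.5] g 24.927362501621246
```

View pics/s3c.png

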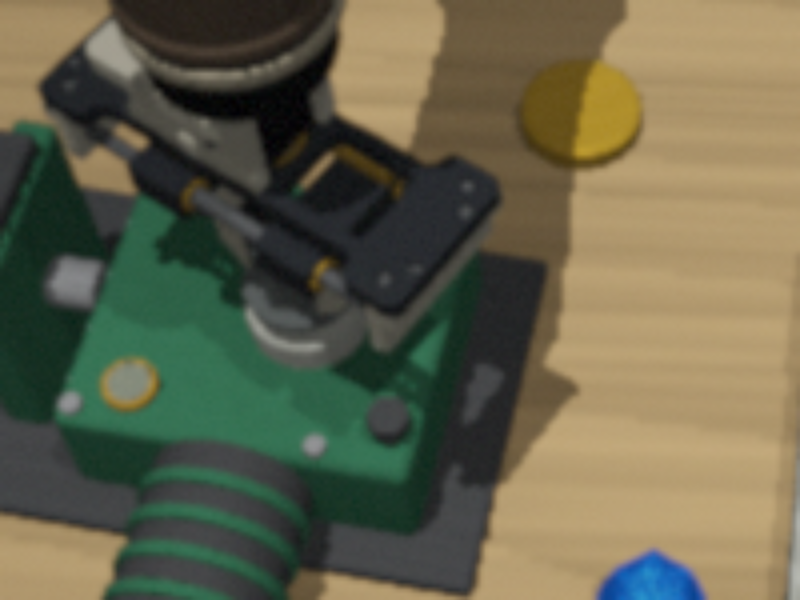

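The disc shows at (290,300) with the bright collar rim under it, so the cap appears to be rising in the fingers. Raising clear and checking by depth.

>>> move_arm(series=[[0,0,0.02,0,0,0],[0,0,0.05,0,0,0],[0,0,0.08,0,0,0],[0,0,0.11,0,0,0],[0,0,0.11,0,0,0]], squeeze=30)

```text
clock: 13.45
position: [0.5331, 0.0117, 0.2078]
ee_rot: [0.872, 3.013, 0.003]
force: [-0.0, 0.4, -1.7]
width: 0.39
gripper_force: 29.9
```

```bash
python3 -c "
from h import *
st();grab('scene','s4');im,P=cloud('s4')
cv2.imwrite('pics/s4c.png',cv2.resize(im[120:270,110:310,::-1],(800,600)))"
```

```text
t 13.45 pos [0.5331 0.0117 0.2078] phi 57.72 z [ 0.005  0.001 -1.   ] q [-0.38  0.3   0.33  1.85 -0.12  1.    1.01] w 35.9 F [-0.   0.4 -1.7] g 29.922468066215515
```

View pics/s4c.png

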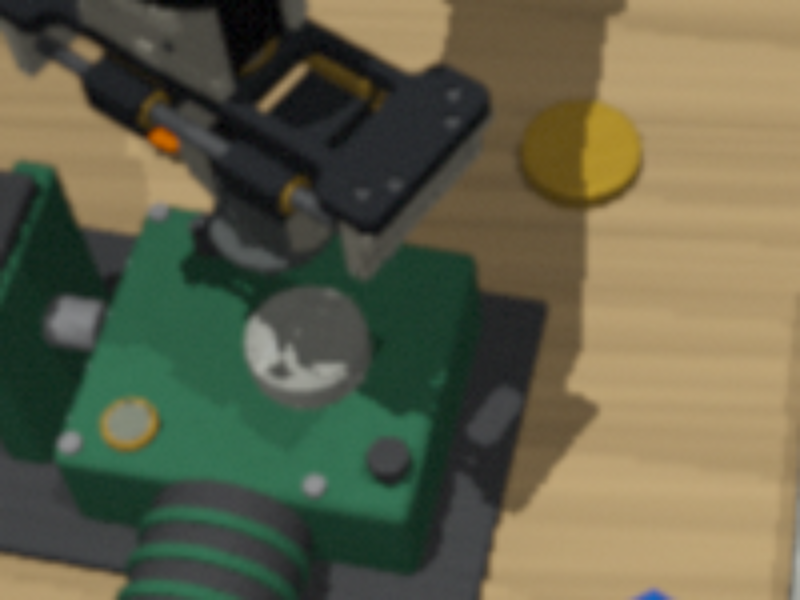

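The cap hangs in the fingers at (270,240), clear of the bare port at (307,347). Carrying it to the bay and turning the fingers along the bay's long side.

>>> move_arm(series=[[-0.003,0.03,0,0,0,0.04],[-0.007,0.075,0,0,0,0.09],[-0.011,0.12,0,0,0,0.13],[-0.015,0.165,0,0,0,0.18],[-0.019,0.21,0,0,0,0.22]])

```text
clock: 14.0
position: [0.5159, 0.1712, 0.2037]
ee_rot: [-0.515, -3.097, 0.001]
force: [0.2, -0.0, -1.1]
width: 0.392
gripper_force: 29.9
```

>>> move_arm(series=[[-0.004,0.045,0,0,0,0.05],[-0.008,0.09,0,0,0,0.1],[-0.013,0.135,0,0,0,0.15],[-0.017,0.18,0,0,0,0.2],[-0.02,0.213,0,0,0,0.23]])

```text
clock: 14.5
position: [0.5003, 0.332, 0.2036]
ee_rot: [-0.136, -3.137, 0.0]
force: [0.0, -0.0, -1.5]
width: 0.389
gripper_force: 29.9
```

>>> move_arm(series=[[0,0,0,0,0,0],[0,0,0,0,0,0],[0,0,0,0,0,0]])

```text
clock: 14.8
position: [0.5025, 0.3275, 0.2046]
ee_rot: [-0.147, -3.138, 0.002]
force: [-0.7, -0.1, -0.6]
width: 0.389
gripper_force: 29.9
```

```bash
python3 -c "
from h import *
st();a,_=grab('scene','s5');cv2.imwrite('pics/s5c.png',cv2.resize(a[120:310,250:450,::-1],(630,600)))"
```

```text
t 14.8 pos [0.5025 0.3275 0.2046] phi 84.62 z [-0.    -0.001 -1.   ] q [-0.76  0.41  0.13  1.67 -0.06  1.06  0.86] w 35.8 F [-0.7 -0.1 -0.6] g 29.92237776517868
```

View pics/s5c.png

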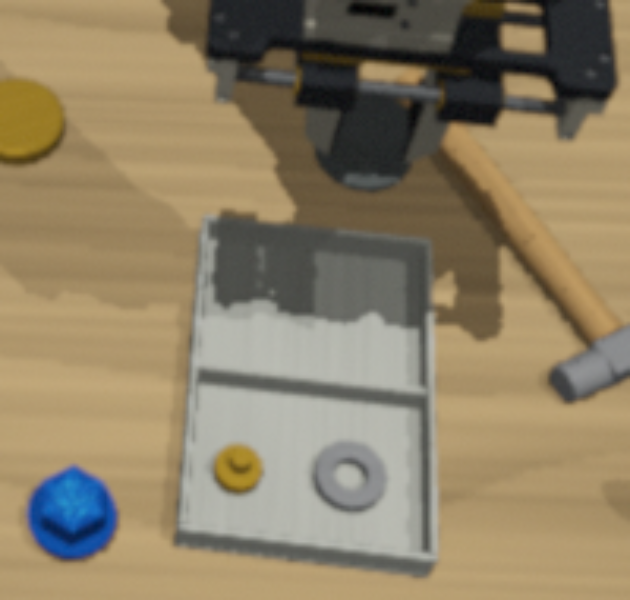

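The cap hangs upright over the empty bay. Descending.

>>> move_arm(series=[[0,0.001,-0.03,0,0,0],[0,0.001,-0.08,0,0,0],[0,0.001,-0.13,0,0,0],[0,0.001,-0.18,0,0,0],[0,0.001,-0.215,0,0,0]])

```text
clock: 15.35
position: [0.5018, 0.3278, 0.0416]
ee_rot: [-0.147, -3.137, 0.003]
force: [0.2, -0.5, 0.5]
width: 0.39
gripper_force: 29.9
```

>>> move_arm(series=[[0,0,0,0,0,0],[0,0,-0.006,0,0,0],[0,0,-0.012,0,0,0],[0,0,-0.016,0,0,0],[0,0,-0.016,0,0,0]])

```text
clock: 15.85
position: [0.5024, 0.3299, 0.0323]
ee_rot: [0.144, 3.138, 0.001]
force: [-0.4, -0.8, -1.1]
width: 0.391
gripper_force: 29.9
```

>>> move_arm(series=[[0,0,-0.001,0,0,0],[0,0,-0.002,0,0,0],[0,0,-0.003,0,0,0],[0,0,-0.004,0,0,0],[0,0,-0.004,0,0,0]])

```text
clock: 16.35
position: [0.5021, 0.3297, 0.0286]
ee_rot: [-0.144, -3.138, 0.0]
force: [-0.2, 0.5, -1.3]
width: 0.391
gripper_force: 29.9
```

>>> move_arm(series=[[0,0,-0.001,0,0,0],[0,0,-0.002,0,0,0],[0,0,-0.003,0,0,0],[0,0,-0.004,0,0,0],[0,0,-0.004,0,0,0]])

```text
clock: 16.85
position: [0.5021, 0.3297, 0.0256]
ee_rot: [-0.144, -3.138, 0.0]
force: [0.0, 0.1, -0.2]
width: 0.389
gripper_force: 29.9
```

>>> move_arm(series=[[0,0,-0.0005,0,0,0],[0,0,-0.001,0,0,0],[0,0,-0.001,0,0,0]])

```text
clock: 17.15
position: [0.5021, 0.3297, 0.0249]
ee_rot: [-0.144, -3.138, 0.0]
force: [0.6, 0.5, -0.6]
width: 0.39
gripper_force: 29.9
```

>>> move_arm(series=[[0,0,-0.0005,0,0,0],[0,0,-0.001,0,0,0],[0,0,-0.001,0,0,0]])

```text
clock: 17.45
position: [0.5022, 0.3298, 0.0247]
ee_rot: [0.144, 3.138, 0.0]
force: [-0.9, -0.5, 5.6]
width: 0.391
gripper_force: 29.9
```

Contact with the floor (+5.6 N). Releasing and rising.

>>> move_arm(series=[[0,0,0,0,0,0],[0,0,0,0,0,0],[0,0,0,0,0,0],[0,0,0,0,0,0],[0,0,0,0,0,0]], claw=0.4, squeeze=5)

```text
clock: 17.95
position: [0.5021, 0.3297, 0.0242]
ee_rot: [-0.144, -3.138, 0.0]
force: [0.6, -0.3, -0.1]
width: 0.695
gripper_force: 0.0
```

>>> move_arm(series=[[0,0,0.01,0,0,0],[0,0,0.03,0,0,0],[0,0,0.08,0,0,0],[0,0,0.14,0,0,0],[0,0,0.2,0,0,0]])

```text
clock: 18.45
position: [0.502, 0.3295, 0.1771]
ee_rot: [0.145, 3.138, 0.001]
force: [0.4, 1.2, 0.1]
width: 0.697
gripper_force: 0.0
```

```bash
python3 -c "
from h import *
st();a,_=grab('wrist','w6');cv2.imwrite('pics/w6b.png',cv2.resize(a[:,:,::-1],(768,576)))
im,P=cloud('w6');Z=P[...,2];n=(np.hypot(P[...,0]-.502,P[...,1]-.33)<.04)&(Z<.1)
t=n&(Z>.036);print(np.nanmax(Z[n]),P[t].mean(0),P[t].std(0))"
```

```text
t 18.45 pos [0.502  0.3295 0.1771] phi 84.72 z [ 0.  0. -1.] q [-0.76  0.44  0.13  1.71 -0.06  1.    0.87] w 64.1 F [0.4 1.2 0.1] g 0.0
0.04635751620740225 [0.50030822 0.33039583 0.04399862] [0.00984018 0.00951091 0.00124923]
```

View pics/w6b.png

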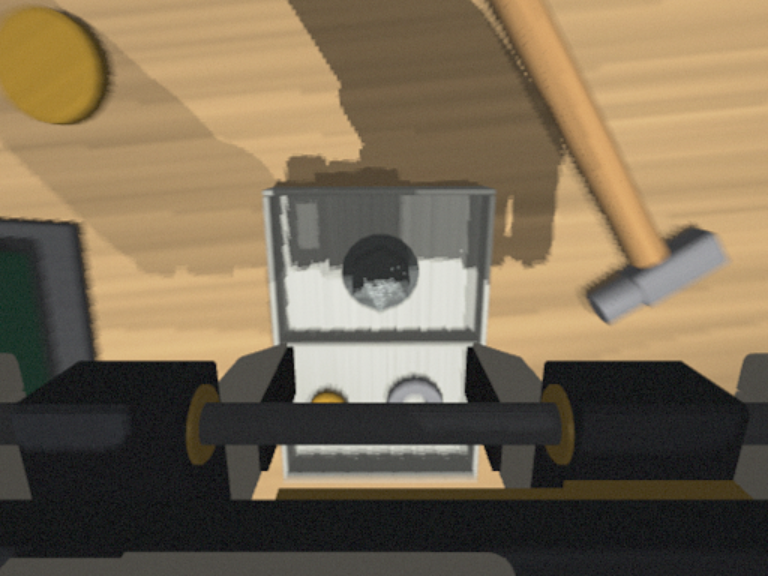

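The cap stands upright at about (380,272) in the middle of the empty bay. Its top is at 44–45 mm, as it should be, and the gripper is clear of it.

```bash
python3 -c "
from h import *
print(ticket.sign_off())"
```

```text
the job is handed in; nothing more can be done
None
```

The fill cap is unscrewed and standing upright in the tray's empty bay, and the job was handed in at about 18.5 s; on the second grip the cap slipped in the fingers, probably against its stop, but it then lifted out freely after a fresh grip.

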